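# Set out the conveyor drive kit

### The job

Set out the conveyor drive kit on the grey board, every part upright and in this order: the green bearing block centred on the blue pad, the motor centred on the yellow pad, the coupling on the board midway between the two pads, then the orange encoder straight behind the coupling (on the side away from the robot, square to the line of the pads) with a 40 mm gap between them. Last, stand the brass bushing flange down in the middle of the bearing block's top. Lower the encoder gently rather than dropping it, and leave the white bushing where it is.

Things in the scene. Friction and masses are not known exactly. Their poses are not given: they have to be found in the camera images.
- board: Fixed grey board, 200 mm (x) by 320 mm (y), 8 mm thick. Origin: centre of its underside; x points away from the robot, y to the robot's left. The pads' centres are at x = -45 mm and y = +110 or -110 mm; which pad is on which side varies; the point midway between them (x = -45 mm, y = 0) is not marked, and straight behind it means along the board's +x.
- blue_pad: Fixed blue square pad on the board, 72 x 72 mm, 2 mm thick (upper face at height 10 mm). Origin: centre of its underside; axes parallel to the board's.
- yellow_pad: Fixed yellow square pad on the board, 72 x 72 mm, 2 mm thick (upper face at height 10 mm). Origin: centre of its underside; axes parallel to the board's.
- block: Loose green bearing block, 60 mm (its x) by 44 mm (its y) by 36 mm high, flat top, a round steel bearing face on each long side; about 0.35 kg. Origin: centre of the underside, z up. It may end at any yaw.
- motor: Loose square motor, 42 x 42 mm (its x and y), body 48 mm high, black between two aluminium ends, standing with its 8 mm shaft pointing up from the top to 63 mm; about 0.3 kg. Origin: centre of the underside, z up. It may end at any yaw.
- coupling: Loose shaft coupling standing on end: aluminium cylinder 36 mm across and 44 mm high with a red band round its middle; about 0.12 kg. Origin: centre of the underside, z up.
- encoder: Loose encoder: orange cylinder 40 mm across and 30 mm high with a steel hub 18 mm across on top up to 35 mm; about 0.1 kg. Origin: centre of the underside, z up.
- brass_bushing: Loose brass flanged bushing standing on its flange: flange 38 mm across and 5 mm thick, above it a barrel 26 mm across up to 25 mm height (black dot on top marks the bore). Origin: centre of the underside, z up. About 0.09 kg.
- white_bushing: Loose white plastic flanged bushing standing on its flange: flange 38 mm across and 5 mm thick, above it a barrel 26 mm across up to 25 mm height (black dot on top marks the bore). Origin: centre of the underside, z up. Not part of the kit: it stays where it is.

How it is judged:
On the way, in this order (a step that is already met when the one before it is completed fails the run):
1. bearing block released on the blue pad (horizontal distance between block and blue_pad below 0.012 m and z of block in the frame of blue_pad between -0.003 and 0.006 m and angle between block's own z axis and vertical below 0.12 rad and linear speed of block below 0.02 m/s and contact force between the fingers and block below 0.1 N), for 0.2 s.
2. motor released on the yellow pad (horizontal distance between motor and yellow_pad below 0.012 m and z of motor in the frame of yellow_pad between -0.003 and 0.006 m and angle between motor's own z axis and vertical below 0.12 rad and linear speed of motor below 0.02 m/s and contact force between the fingers and motor below 0.1 N), for 0.2 s.
3. coupling released on the board midway between the pads (x of coupling in the frame of board between -0.06 and -0.03 m and y of coupling in the frame of board between -0.015 and 0.015 m and z of coupling in the frame of board between 0.005 and 0.012 m and angle between coupling's own z axis and vertical below 0.12 rad and linear speed of coupling below 0.02 m/s and contact force between the fingers and coupling below 0.1 N), for 0.2 s.
4. encoder released on the board behind the coupling (horizontal distance between encoder and coupling between 0.063 and 0.093 m and y of encoder in the frame of board between -0.02 and 0.02 m and x of encoder in the frame of board above -0.005 m and z of encoder in the frame of board between 0.005 and 0.012 m and angle between encoder's own z axis and vertical below 0.12 rad and linear speed of encoder below 0.02 m/s and contact force between the fingers and encoder below 0.1 N), for 0.2 s.
5. brass bushing released on top of the bearing block (horizontal distance between brass_bushing and block below 0.01 m and z of brass_bushing in the frame of block between 0.033 and 0.04 m and angle between brass_bushing's own z axis and vertical below 0.12 rad and linear speed of brass_bushing below 0.02 m/s and contact force between the fingers and brass_bushing below 0.1 N), for 0.2 s.
At the end, for the whole second after the job is handed in: All upright, at rest: block and motor within 12 mm of their pads' centres, coupling within 15 mm each way of the midpoint, encoder behind it, 63 to 93 mm centre to centre and within 20 mm of the line through the midpoint, bushing on the block within 10 mm of centre; white bushing moved under 30 mm (all of step 1 and all of step 2 and all of step 3 and all of step 4 and all of step 5 and distance of white_bushing from where it was at the start of the episode below 0.03 m); the robot touches nothing.
It fails at once if the white bushing is moved by more than 30 mm (distance of white_bushing from where it was at the start of the episode above 0.03 m).
It fails at once if the encoder moves faster than 0.5 m/s with its underside lower than 25 mm (dropped) (linear speed of encoder above 0.5 m/s and height (world z) of encoder below 0.025 m).
It also fails if it takes over 120 s, if anything falls off the work surface, if the arm or the gripper's body presses on something with over 40 N, if the wrist force passes 120 N, or if a joint passes its speed limit or range.

### The arm

A 7-joint arm with a two-finger parallel gripper is mounted at the origin on the work surface. World frame = base frame: x ahead of the robot, y to its left, z up, the work surface at z = 0. Lengths are in m, angles in rad, forces in N, time in s.
With the tool pointing down it reaches from about 0.4 to 0.875 m from the base axis. Payload 19.3 kg.
Tool frame: the origin (TCP) lies on the centre line of the jaws, within the pads' length; the fingertips stand 14 mm ahead of it and the grasp point (between the pads) lies 5 mm behind it (bot.tip_extent is the distance from the TCP to the fingertips, in m); z points along the fingers, y is the line along which they close (so a half turn about z gives the same grasp; the last joint's range is limited). The gripper opens to 85 mm and grips with 20 to 120 N. Pads are 22 mm wide; open, the fingers measure 114 mm over their backs; the gripper's body (76 mm by 85 mm) begins 54 mm behind the grasp point. The pads swing forward as they close: fully open they stand 13 mm farther back than shut.
Start: joints at [-1.347, 0.521, -0.036, 1.599, 0.021, 1.021, -0.113], TCP at [0.181, 0.598, 0.245] pointing down, gripper open.
Joint ranges: [-2.91, 2.91], [-0.3, 2.13], [-1.5, 1.42], [0.17, 2.43], [-1.26, 4.41], [0.16, 1.93], [-2.52, 2.52]. Speed limits (rad/s): [1.89, 1.89, 2.39, 2.39, 3.01, 3.01, 3.01].

### API

Orientations are given as [roll, pitch, yaw] about the fixed x, y, z axes, in that order (R = Rz(yaw) Ry(pitch) Rx(roll)).
In Python, from workcell import monitor, grab_frame, camera_model, bot gives the robot as it stands.
- The arm moves only by the tool move_arm, never from a script. Its argument "moves" is a list of rows, each a list of 4 numbers: the shift along the world's x, y, z in mm, then the turn about the world's z in rad. A call has 1 to 12 rows; each row is the pose to reach, as a shift and turn from the pose commanded when the call began; what a row does not reach only later rows make up. A row lasts 1/8 s, in which the tool goes at most 62.5 mm and 10.7 degrees, less where a joint would pass 70% of its speed; a pose out of reach is approached as far as the arm can. A call with a gripper value outside its range is refused whole. "gripper" is the opening, from 0 (shut) to 1 (fully open), set as the call begins (left out, the last holds). The fingers move at their own pace and stop on an object; "newtons" is the grip in N (left out, the last holds). Time passes only in rows, so rows that repeat a pose let the fingers close. It gives the time, the measured TCP pose, the force, the opening and the grip force at its end, in the units of the state.
- monitor.observe(): the state, without advancing time (a new reading comes with each control period).
- grab_frame(name): name is "scene" or "top"; returns the picture (480x640x3 uint8, blue, green, red); there is no depth.
- camera_model(name): a dict with "vfov" (degrees; the focal length in pixels is half the picture's height over the tangent of half this angle, whatever the lens; pixels are square), "cx", "cy" (the principal point, pixels), "k1" (the pictures are not rectified: a ray, as slopes to the right and down, at radius r is drawn at 1 + k1 r^2 times it, then the intrinsics apply), "R" (3x3) and "t" (3): a world point X has camera coordinates R X + t. Camera axes: x right, y down, z forward; pixel columns grow to the right and rows downward; lengths in m; the calibration is good to about 2 mm. A picture is of the moment at which its call begins. camera_model takes no time and is no camera call.
- bot.job_done(): hands the job in; it is judged then, once.
The state is a dict: "clock": time; "qpos": joint angles; "qd": joint speeds; "joint_efforts": joint torques, N m; "position": TCP position; "tool_rot": TCP orientation; "force": force on the tool from outside, world axes, zero at the start; "moment": the same for the moment, N m; "grip_width": finger opening in m; "finger_force": force on a finger pad.
Only numpy, scipy, OpenCV 4.12 (cv2) and the standard library are available. Lean on these libraries where they do the work, as an engineer would, in place of code of your own. Each camera call takes 0.05 s, during which the arm holds its last target. There are 200 camera calls.

## Working session

There is one attempt and no reset: what is moved stays moved. The work goes in short steps, Python scripts to look and compute and a tool call to move; the robot and the scene stay as the last step left them, time stands still between calls to the robot, and variables do not carry over. Pictures are saved under pics/ and viewed, at most 14 in all, crops included, and the job is handed in when it is done.

Besides the shell and the picture viewer there is one more tool, called after "Emit:" as name([rows], argument=value, ...), one row to a line, values as JSON. move_arm: Moves the arm, as the interface text tells. Its arguments: {"type":"object","properties":{"moves":{"type":"array","items":{"type":"array","items":{"type":"number"}}},"gripper":{"type":"number"},"newtons":{"type":"number"}},"required":["moves"]}

```bash
mkdir -p pics; ls
python3 - <<'E'
from workcell import monitor, grab_frame, camera_model, bot
import cv2
for n in("top","scene"):
    cv2.imwrite(f"pics/{n}0.png",grab_frame(n)); print(camera_model(n))
print(monitor.observe(), bot.tip_extent)
E
```

```text
pics
{'vfov': 54.828735090706, 'cx': 317.30633246160465, 'cy': 240.62461619204018, 'k1': -0.003719064085162235, 'R': array([[-0.00681709, -0.99991156,  0.01141953],
       [-0.99570499,  0.0057331 , -0.09240506],
       [ 0.09233142, -0.01200041, -0.99565601]]), 't': array([-0.00461464,  0.5156581 ,  0.7889042 ])}
{'vfov': 56.244181078542276, 'cx': 310.3768768766075, 'cy': 240.58666043151442, 'k1': -0.021139487958506533, 'R': array([[-0.44703207,  0.89451572, -0.00198925],
       [ 0.76400632,  0.38065178, -0.52095927],
       [-0.46524905, -0.2344053 , -0.85357922]]), 't': array([ 0.20028796, -0.35053642,  1.20239022])}
{'clock': 0.1, 'qpos': array([-1.34720008,  0.52194529, -0.03632909,  1.59993094,  0.0211738 ,
        1.02108244, -0.11282829]), 'qd': array([ 1.45130675e-03, -1.98350590e-03, -2.67395943e-05, -1.64189611e-03,
        1.06491039e-04,  5.02977078e-04, -4.77871816e-05]), 'joint_efforts': array([ 5.00098788e-03, -9.28479052e+01,  1.98461138e+00, -3.70529759e+01,
        1.81577989e-02,  5.31186481e-03,  4.06841980e-05]), 'position': array([0.18093569, 0.59795056, 0.24479611]), 'tool_rot': array([-3.14061131e+00,  4.43906190e-05,  2.84774454e+00]), 'force': array([ 0.3507991 , -0.05479667,  0.99050929]), 'moment': array([-0.02561527,  0.01509753,  0.00030956]), 'finger_force': 0.0, 'grip_width': 0.08504388205465928} 0.014
```

View pics/top0.png

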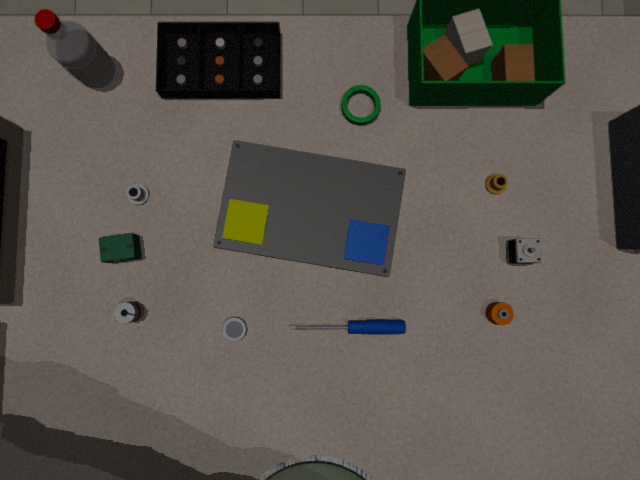

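View pics/scene0.png

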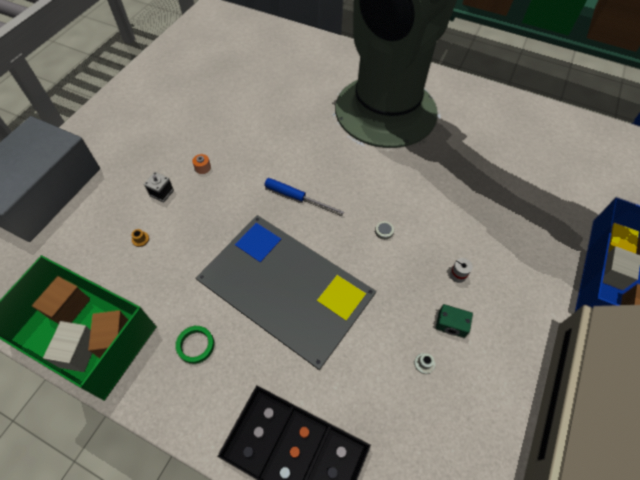

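The top view shows the block at (120,248), motor (525,250), coupling (128,312), encoder (501,313), brass bushing (497,183) and white bushing (137,194). On the board, yellow is at (246,222) and blue at (367,242). The scene view agrees. Next I'll crop these for precise measurement.

```bash
cat > h.py <<'E'
import numpy as np, cv2
from workcell import monitor, grab_frame, camera_model, bot
def K(c):
    f=240/np.tan(np.radians(c['vfov']/2)); return np.array([[f,0,c['cx']],[0,f,c['cy']],[0,0,1]]), np.array([c['k1'],0,0,0.])
def world(n,uv,z):
    c=camera_model(n); k,d=K(c)
    p=cv2.undistortPoints(np.array(uv,float).reshape(-1,1,2),k,d)[:,0]
    r=np.c_[p,np.ones(len(p))]@c['R']; o=-c['R'].T@c['t']
    return o+r*((z-o[2])/r[:,2])[:,None]
def pix(n,X):
    c=camera_model(n); k,d=K(c)
    return cv2.projectPoints(np.array(X,float).reshape(-1,1,3),cv2.Rodrigues(c['R'])[0],c['t'],k,d)[0][:,0]
def mosaic(im,cs,w=52,s=5,out=''):
    t=[cv2.resize(im[y-w//2:y+w//2,x-w//2:x+w//2],None,fx=s,fy=s,interpolation=cv2.INTER_CUBIC) for x,y in cs]
    cv2.imwrite(out,np.vstack([np.hstack(t[:3]),np.hstack(t[3:6])]))
E
python3 - <<'E'
from h import *
im=cv2.imread('pics/top0.png')
cs=[(120,248),(525,250),(128,312),(501,313),(497,183),(137,194)]
mosaic(im,cs,out='pics/m0.png')
hsv=cv2.cvtColor(im,cv2.COLOR_BGR2HSV)
def seg(lo,hi,c,w=30):
    m=cv2.inRange(hsv,lo,hi); k=np.zeros_like(m); k[c[1]-w:c[1]+w,c[0]-w:c[0]+w]=1; m*=k
    M=cv2.moments(m,True); ct=max(cv2.findContours(m,0,2)[0],key=cv2.contourArea)
    return (M['m10']/M['m00'],M['m01']/M['m00']),cv2.minAreaRect(ct)
y,_=seg((25,150,100),(35,255,255),(246,222)); b,_=seg((105,150,80),(125,255,255),(367,242))
Y,B=world('top',[y,b],.010); print('yel',Y,'blue',B,np.linalg.norm(Y-B))
L=(Y-B)/.22; ang=np.arctan2(L[1],L[0])-np.pi/2; X=np.array([L[1],-L[0],0]); mid=(Y+B)/2
print('yaw',ang,'mid',mid,'enc',mid+.078*X)
print('corners px',pix('top',[mid+.045*X+sx*.1*X+sy*.16*L-[0,0,.002] for sx in(-1,1) for sy in(-1,1)]))
for nm,lo,hi,c,z in[('block',(70,90,20),(95,255,255),cs[0],.036),('enc',(5,150,80),(18,255,255),cs[3],.030),('brass',(10,120,60),(28,255,255),cs[4],.015)]:
    p,r=seg(lo,hi,c); print(nm,p,r,world('top',[p,r[0]],z))
E
```

```text
yel [0.5525244  0.12086592 0.01      ] blue [ 0.5140899  -0.09574078  0.01      ] 0.21999016528058632
yaw -0.1756113381463289 mid [0.53330715 0.01256257 0.01      ] enc [ 0.61010407 -0.00106421  0.01      ]
corners px [[389.01759373 277.04312255]
 [212.14529636 246.7993646 ]
 [405.8668973  168.50477029]
 [232.88207489 139.11652794]]
block (117.07509386733416, 247.48936170212767) ((116.96311950683594, 247.5942840576172), (25.44054412841797, 34.94679641723633), 84.80557250976562) [[0.50461882 0.33690608 0.036     ]
 [0.50443886 0.3370921  0.036     ]]
enc (501.6843853820598, 313.4717607973422) ((502.00006103515625, 313.5000305175781), (21.92030906677246, 21.920310974121094), 45.0) [[ 0.38686197 -0.32539198  0.03      ]
 [ 0.38680925 -0.32593824  0.03      ]]
brass (495.582995951417, 183.417004048583) ((496.5, 183.5), (19.0, 21.0), 90.0) [[ 0.61833203 -0.33060153  0.015     ]
 [ 0.61817319 -0.33226025  0.015     ]]
```

View pics/m0.png

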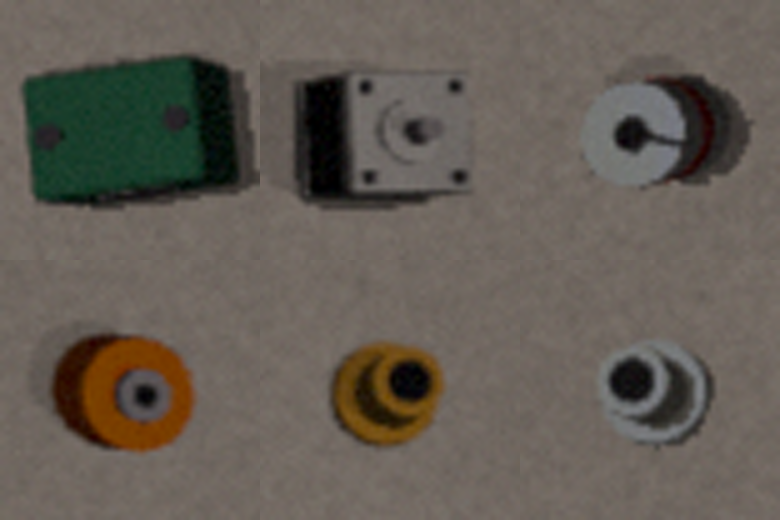

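Crops: the block's top corners are (23,77), (190,57), (205,190), (37,203), and the motor's top is a near-square around (151,132) in its tile. Coupling bore is (114,134), encoder hub (146,135) and brass dot (150,121), also in their tiles. Converting these to world coordinates.

Run:
```python
from h import *
def W(c,pts,z): return world('top',[[c[0]-26+(x+.5)/5-.5,c[1]-26+(y+.5)/5-.5] for x,y in pts],z)
b=W((120,248),[(23,77),(190,57),(205,190),(37,203)],.036)
m=W((525,250),[(90,73),(210,72),(213,190),(92,193)],.048)
for n,q in(('block',b),('motor',m)):
    e=np.roll(q,-1,0)-q; print(n,q.mean(0),'sides',np.linalg.norm(e,axis=1),'dir01',np.arctan2(e[0,1],e[0,0]),np.arctan2(e[1,1],e[1,0]))
C=W((128,312),[(114,134)],.044)[0];E=W((501,313),[(146,135)],.035)[0];B=W((497,183),[(150,121)],.025)[0];Wt=W((137,194),[(630-520,378-260)],.025)[0]
print('coup',C,'enc',E,'brass',B,'white',Wt)
s=pix('scene',[b.mean(0),m.mean(0)+[0,0,0.015],C,E,B,Wt,[.5525,.1209,.01],[.5141,-.0957,.01]]);print(s.round(1))
im=cv2.imread('pics/scene0.png')
for p in s: cv2.drawMarker(im,tuple(int(round(v*1)) for v in p),(255,0,255),0,5,1)
mosaic(im,[tuple(int(round(v)) for v in p) for p in s[:6]],w=40,s=6,out='pics/s0.png')
for n in('motor','block'): pass
# board pose check: corners screws
hsv=cv2.cvtColor(cv2.imread('pics/top0.png'),cv2.COLOR_BGR2HSV)
for lo,hi in(((25,150,100),(35,255,255)),((105,150,80),(125,255,255))):
    k=cv2.inRange(hsv,lo,hi);k[:190]=0;k[280:]=0
    ct=max(cv2.findContours(k,0,2)[0],key=cv2.contourArea); print(world('top',cv2.boxPoints(cv2.minAreaRect(ct)),.01).round(4).tolist())
```

```text
block [0.50388989 0.33811607 0.036     ] sides [0.0575557  0.04643572 0.05746019 0.0439403 ] dir01 -1.4556357163306168 -3.000805810792974
motor [ 0.4952351  -0.36951459  0.048     ] sides [0.04147177 0.04051333 0.04165774 0.04116493] dir01 -1.5681598472568428 3.115453339850618
coup [0.3943858  0.31768363 0.044     ] enc [ 0.38694921 -0.32699737  0.035     ] brass [ 0.62086908 -0.33574729  0.025     ] white [0.60498793 0.31753143 0.025     ]
[[455.2 315.9]
 [153.6 175.7]
 [462.5 264.7]
 [199.2 157.8]
 [136.3 232.7]
 [426.4 359.7]
 [340.7 296.1]
 [257.5 240.9]]
[[0.5239, 0.1621, 0.01], [0.5946, 0.1507, 0.01], [0.5817, 0.0795, 0.01], [0.5111, 0.0914, 0.01]]
[[0.4851, -0.0544, 0.01], [0.5556, -0.067, 0.01], [0.5433, -0.1377, 0.01], [0.473, -0.1245, 0.01]]
```

View pics/s0.png

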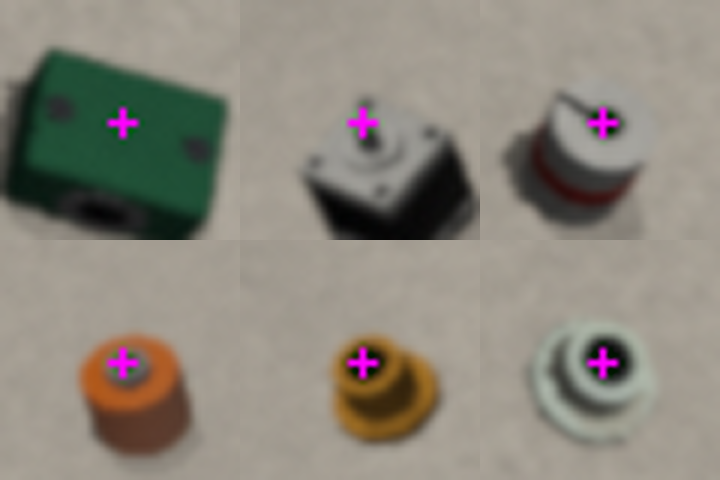

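Heights, sizes and reprojection into the scene view all agree: block sides 57×45 mm, motor 41 mm, pad spacing 220.0 mm, and the crosses sit on the top centres. Moving over the block.

Emit:
move_arm([
  [323, -260, -95, -1.15],
  [323, -260, -95, -1.15],
  [323, -260, -95, -1.15],
  [323, -260, -95, -1.15],
  [323, -260, -95, -1.15],
  [323, -260, -95, -1.15],
  [323, -260, -95, -1.15],
  [323, -260, -95, -1.15],
  [323, -260, -95, -1.15],
  [323, -260, -95, -1.15],
  [323, -260, -95, -1.15],
], gripper=1, newtons=40)

```text
clock: 1.48
position: [0.5034, 0.339, 0.1505]
tool_rot: [3.142, -0.0, 1.699]
force: [-0.1, 0.9, 0.3]
grip_width: 0.0852
finger_force: 0.0
```

Run:
```python
from h import *
s=monitor.observe()
for k in('clock','qpos','position','tool_rot','force'): print(k,s[k])
```

```text
clock 1.475
qpos [-0.86733073  0.62211486  0.2606779   1.74324883 -0.21066071  0.80332574
 -0.37807118]
position [0.50342952 0.33903199 0.15050077]
tool_rot [ 3.14151688e+00 -3.83524640e-04  1.69923462e+00]
force [-0.13406114  0.85738534  0.3203574 ]
```

Emit:
move_arm([
  [0, 0, -50, 0],
  [0, 0, -90, 0],
  [0, 0, -110, 0],
  [0, 0, -125, 0],
  [0, 0, -125, 0],
  [0, 0, -125, 0],
])

```text
clock: 2.22
position: [0.5046, 0.3386, 0.0264]
tool_rot: [3.14, -0.001, 1.698]
force: [-0.1, -0.2, -0.0]
grip_width: 0.0853
finger_force: 0.0
```

Emit:
move_arm([
  [0, 0, 0, 0],
  [0, 0, 0, 0],
  [0, 0, 0, 0],
  [0, 0, 0, 0],
  [0, 0, 0, 0],
  [0, 0, 0, 0],
  [0, 0, 0, 0],
  [0, 0, 0, 0],
], gripper=0, newtons=40)

```text
clock: 3.22
position: [0.5043, 0.3384, 0.0259]
tool_rot: [3.141, -0.0, 1.698]
force: [-1.5, -0.8, 6.5]
grip_width: 0.0432
finger_force: 40.7
```

Emit:
move_arm([
  [0, 0, 40, 0],
  [0, 0, 90, 0],
  [5, -50, 95, 0],
  [5, -100, 95, 0],
  [10, -150, 95, 0],
  [10, -200, 95, 0],
  [10, -250, 95, 0],
  [10, -300, 95, 0],
  [10, -350, 95, 0],
  [10, -400, 95, 0],
  [10, -434, 95, 0],
  [10, -434, 95, 0],
])

```text
clock: 4.72
position: [0.5135, -0.0987, 0.1203]
tool_rot: [-3.141, 0.001, 1.693]
force: [-0.7, 0.2, -5.1]
grip_width: 0.0433
finger_force: 43.8
```

Run:
```python
from h import *
im=grab_frame('scene'); im2=grab_frame('top')
cv2.imwrite('pics/b1.png',np.hstack([cv2.resize(im[130:360,150:450],None,fx=1.3,fy=1.3),cv2.resize(im2[130:360,220:520],None,fx=1.3,fy=1.3)]))
s=monitor.observe(); print(s['position'],s['grip_width'],s['qpos'],s['force'])
```

```text
[ 0.51385094 -0.09559571  0.12020852] 0.043245978639379117 [-0.08520422  0.55287346  0.21109587  1.98211608 -0.18961432  0.62548441
  0.37608077] [ 0.65692313  0.37445998 -3.88630973]
```

View pics/b1.png

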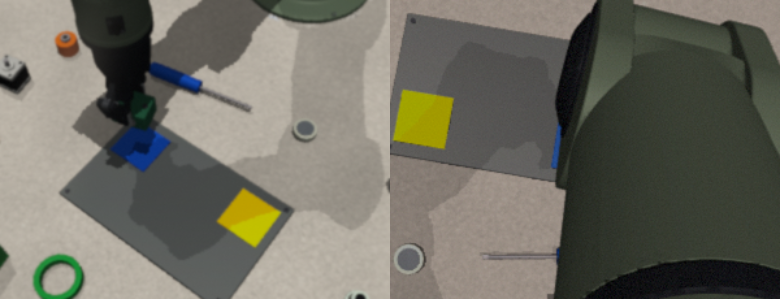

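The block is held upright above the blue pad (crop about (140,110), pad at (140,148)). Lowering it now.

Emit:
move_arm([
  [0, 0, -30, 0],
  [0, 0, -60, 0],
  [0, 0, -76, 0],
  [0, 0, -81, 0],
  [0, 0, -84, 0],
  [0, 0, -84, 0],
  [0, 0, -84, 0],
  [0, 0, -84, 0],
])

```text
clock: 5.82
position: [0.5142, -0.0958, 0.0367]
tool_rot: [3.141, 0.0, 1.698]
force: [0.3, -0.4, -4.2]
grip_width: 0.043
finger_force: 43.7
```

Emit:
move_arm([
  [0, 0, 0, 0],
  [0, 0, 0, 0],
  [0, 0, 0, 0],
  [0, 0, 0, 0],
  [0, 0, 20, 0],
  [0, 0, 60, 0],
  [0, 0, 110, 0],
  [0, 0, 130, 0],
], gripper=1)

```text
clock: 6.82
position: [0.5148, -0.0959, 0.1688]
tool_rot: [3.139, 0.001, 1.698]
force: [0.4, -0.2, -0.8]
grip_width: 0.0855
finger_force: 0.0
```

Emit:
move_arm([
  [-5, -55, -6, -0.13],
  [-10, -110, -6, -0.13],
  [-15, -170, -6, -0.13],
  [-19, -230, -6, -0.13],
  [-19, -273, -6, -0.13],
  [-19, -273, -6, -0.13],
  [-19, -273, -6, -0.13],
  [-19, -273, -6, -0.13],
])

```text
clock: 7.82
position: [0.4954, -0.3676, 0.1603]
tool_rot: [-3.142, -0.001, 1.569]
force: [0.5, -0.5, 0.3]
grip_width: 0.0856
finger_force: 0.0
```

Run:
```python
from h import *
im=grab_frame('scene'); im2=grab_frame('top')
b=im2[202:282,327:407]; s=im[100:220,80:200]; s2=im[190:290,210:310]
cv2.imwrite('pics/b2.png',np.hstack([cv2.resize(x,(260,260),interpolation=2) for x in(b,s,s2)]))
s=monitor.observe(); print(s['position'],s['tool_rot'])
```

```text
[ 0.49545356 -0.36782704  0.16042925] [ 3.14141058e+00 -2.12837220e-04  1.56918661e+00]
```

View pics/b2.png

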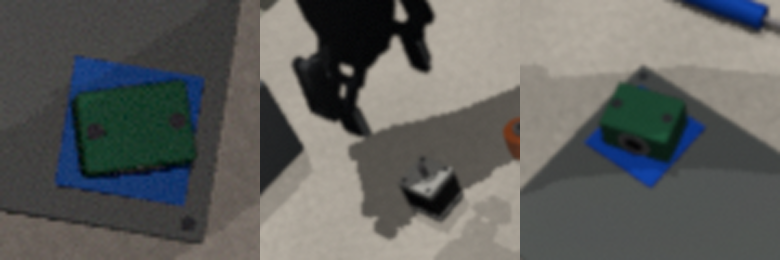

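The block stands upright on the blue pad, about centred. The gripper is over the motor, so I'll grasp it.

Emit:
move_arm([
  [0, -1, -50, 0],
  [0, -1, -90, 0],
  [0, -1, -115, 0],
  [0, -1, -128, 0],
  [0, -1, -128, 0],
  [0, -1, -128, 0],
])

```text
clock: 8.68
position: [0.4956, -0.3701, 0.0334]
tool_rot: [3.14, 0.001, 1.568]
force: [-0.2, -0.4, 0.4]
grip_width: 0.0852
finger_force: 0.0
```

Emit:
move_arm([
  [0, 0, 0, 0],
  [0, 0, 0, 0],
  [0, 0, 0, 0],
  [0, 0, 0, 0],
  [0, 0, 0, 0],
  [0, 0, 0, 0],
  [0, 0, 0, 0],
  [0, 0, 0, 0],
], gripper=0)

```text
clock: 9.68
position: [0.4952, -0.3699, 0.0328]
tool_rot: [3.141, 0.0, 1.568]
force: [0.1, 0.3, 7.2]
grip_width: 0.0411
finger_force: 40.8
```

Run:
```python
from h import *
print(world('top',[[327+(135+.5)*80/260-.5,202+128.5*80/260-.5]],.046))
```

```text
[[ 0.51235749 -0.09464136  0.046     ]]
```

Emit:
move_arm([
  [0, 0, 50, 0],
  [0, 0, 105, 0],
  [6, 50, 118, 0],
  [12, 105, 118, 0],
  [18, 160, 118, 0],
  [24, 215, 118, 0],
  [30, 270, 118, 0],
  [37, 325, 118, 0],
  [44, 380, 118, 0],
  [50, 435, 118, 0],
  [57, 491, 118, 0],
  [57, 491, 118, 0],
])

```text
clock: 11.18
position: [0.5517, 0.1262, 0.1499]
tool_rot: [-3.141, -0.002, 1.574]
force: [-0.2, -1.4, -3.4]
grip_width: 0.0412
finger_force: 42.4
```

Emit:
move_arm([
  [0, 0, -40, 0],
  [0, 0, -80, 0],
  [0, 0, -100, 0],
  [0, 0, -105, 0],
  [0, 0, -107, 0],
  [0, 0, -107, 0],
  [0, 0, -107, 0],
])

```text
clock: 12.05
position: [0.5524, 0.1213, 0.044]
tool_rot: [3.141, -0.0, 1.568]
force: [-0.7, 0.2, -2.1]
grip_width: 0.0413
finger_force: 42.2
```

Emit:
move_arm([
  [0, 0, -1, 0],
  [0, 0, -1, 0],
  [0, 0, -1, 0],
])

```text
clock: 12.42
position: [0.5523, 0.1213, 0.0428]
tool_rot: [3.141, -0.0, 1.568]
force: [-1.2, 1.8, 5.2]
grip_width: 0.0417
finger_force: 43.3
```

Emit:
move_arm([
  [0, 0, 0, 0],
  [0, 0, 0, 0],
  [0, 0, 0, 0],
  [0, 0, 0, 0],
  [0, 0, 20, 0],
  [0, 0, 60, 0],
  [0, 0, 110, 0],
  [0, 0, 120, 0],
], gripper=1)

```text
clock: 13.42
position: [0.5532, 0.1214, 0.1652]
tool_rot: [3.138, -0.001, 1.568]
force: [-0.4, 0.7, -0.2]
grip_width: 0.0853
finger_force: 0.0
```

Emit:
move_arm([
  [-35, 45, -2, 0],
  [-70, 90, -12, 0],
  [-105, 135, -12, 0],
  [-140, 175, -12, 0],
  [-158, 197, -12, 0],
  [-158, 197, -12, 0],
  [-158, 197, -12, 0],
  [-158, 197, -12, 0],
])

```text
clock: 14.42
position: [0.3947, 0.3173, 0.1502]
tool_rot: [3.142, 0.0, 1.566]
force: [0.3, -0.3, -0.3]
grip_width: 0.0852
finger_force: 0.0
```

Run:
```python
from h import *
im=grab_frame('scene'); im2=grab_frame('top')
b=im2[182:262,206:286]; s=im[220:340,400:520]; s2=im[240:340,290:390]
cv2.imwrite('pics/b3.png',np.hstack([cv2.resize(x,(260,260),interpolation=2) for x in(b,s,s2)]))
s=monitor.observe(); print(s['position'],s['tool_rot'])
```

```text
[0.39455365 0.3175332  0.15023227] [3.14151922e+00 1.54827627e-04 1.56638640e+00]
```

View pics/b3.png

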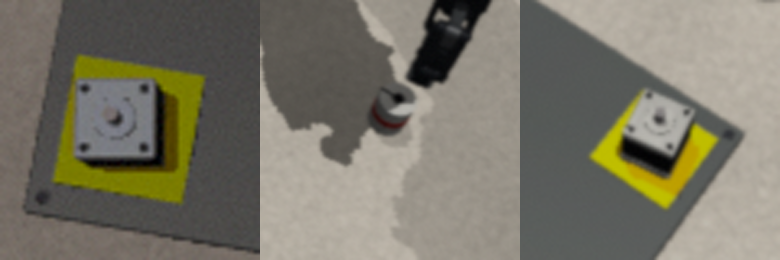

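The motor is upright on the yellow pad, with its top centre at crop (117,120). The coupling is undisturbed, so I'll grasp it.

Emit:
move_arm([
  [0, 0, -50, 0],
  [0, 0, -90, 0],
  [0, 0, -110, 0],
  [0, 0, -119, 0],
  [0, 0, -119, 0],
  [0, 0, -119, 0],
])

```text
clock: 15.28
position: [0.3945, 0.3185, 0.0321]
tool_rot: [3.141, -0.001, 1.568]
force: [-0.1, -0.1, -0.1]
grip_width: 0.0852
finger_force: 0.0
```

Emit:
move_arm([
  [0, 0, 0, 0],
  [0, 0, 0, 0],
  [0, 0, 0, 0],
  [0, 0, 0, 0],
  [0, 0, 0, 0],
  [0, 0, 0, 0],
  [0, 0, 0, 0],
  [0, 0, 0, 0],
], gripper=0)

```text
clock: 16.27
position: [0.394, 0.3183, 0.0317]
tool_rot: [3.141, -0.0, 1.568]
force: [-1.5, -0.8, 10.1]
grip_width: 0.035
finger_force: 38.9
```

Run:
```python
from h import *
print(world('top',[[206+117.5*80/260-.5,182+120.5*80/260-.5]],.058))
```

```text
[[0.55054622 0.11993423 0.058     ]]
```

Emit:
move_arm([
  [0, 0, 50, 0],
  [0, 0, 105, 0],
  [20, -45, 118, 0],
  [40, -90, 118, 0],
  [60, -135, 118, 0],
  [80, -180, 118, 0],
  [100, -225, 118, 0],
  [125, -275, 118, 0],
  [139, -306, 118, 0],
  [139, -306, 118, 0],
  [139, -306, 118, 0],
])

```text
clock: 17.65
position: [0.5326, 0.0128, 0.1491]
tool_rot: [-3.141, -0.0, 1.568]
force: [0.6, -0.4, -1.5]
grip_width: 0.0349
finger_force: 40.9
```

Emit:
move_arm([
  [0, 0, -40, 0],
  [0, 0, -80, 0],
  [0, 0, -100, 0],
  [0, 0, -107, 0],
  [0, 0, -110, 0],
  [0, 0, -110, 0],
  [0, 0, -110, 0],
  [0, 0, -110, 0],
])

```text
clock: 18.65
position: [0.5333, 0.0124, 0.0398]
tool_rot: [3.141, -0.0, 1.568]
force: [-0.8, 1.0, 4.4]
grip_width: 0.0346
finger_force: 41.3
```

Emit:
move_arm([
  [0, 0, 0, 0],
  [0, 0, 0, 0],
  [0, 0, 0, 0],
  [0, 0, 0, 0],
  [0, 0, 20, 0],
  [0, 0, 60, 0],
  [0, 0, 110, 0],
  [0, 0, 120, 0],
], gripper=1)

```text
clock: 19.65
position: [0.5342, 0.0122, 0.1621]
tool_rot: [3.138, -0.001, 1.568]
force: [0.3, 0.1, -0.8]
grip_width: 0.0852
finger_force: 0.0
```

Run:
```python
from h import *
s=monitor.observe(); print(s['position'],s['tool_rot'])
print('to enc mm',(np.array([.38695,-.3270])-s['position'][:2])*1e3)
```

```text
[0.53415573 0.01223739 0.16206638] [ 3.13761230e+00 -7.46854720e-04  1.56760717e+00]
to enc mm [-147.20572571 -339.23739152]
```

Emit:
move_arm([
  [-22, -50, -4, 0],
  [-44, -100, -9, 0],
  [-66, -150, -9, 0],
  [-88, -200, -9, 0],
  [-110, -250, -9, 0],
  [-132, -300, -9, 0],
  [-146, -339, -9, 0],
  [-146, -339, -9, 0],
  [-146, -339, -9, 0],
  [-146, -339, -9, 0],
])

```text
clock: 20.9
position: [0.3875, -0.3257, 0.1501]
tool_rot: [-3.141, -0.001, 1.569]
force: [0.6, 0.6, 0.1]
grip_width: 0.0854
finger_force: 0.0
```

Run:
```python
from h import *
im=grab_frame('scene'); im2=grab_frame('top')
b=im2[180:280,250:350]; s=im[100:220,120:240]; s2=im[220:320,240:340]
cv2.imwrite('pics/b4.png',np.hstack([cv2.resize(x,(260,260),interpolation=2) for x in(b,s,s2)]))
s=monitor.observe(); print(s['position'],s['tool_rot'])
```

```text
[ 0.3874759  -0.3259288   0.15020752] [-3.14151696e+00 -3.02729758e-04  1.56922052e+00]
```

View pics/b4.png

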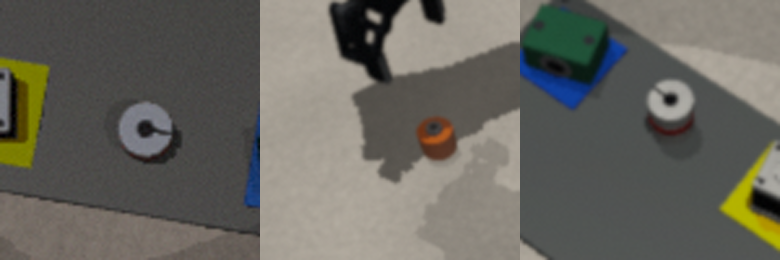

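The coupling stands upright at mid-board (crop (147,129)), and the encoder is in place below the gripper. Grasping the encoder.

Emit:
move_arm([
  [0, 0, -50, 0],
  [0, 0, -90, 0],
  [0, 0, -115, 0],
  [0, 0, -127, 0],
  [0, 0, -127, 0],
  [0, 0, -127, 0],
])

```text
clock: 21.75
position: [0.3875, -0.3271, 0.0242]
tool_rot: [3.141, 0.001, 1.568]
force: [-0.0, 0.4, 0.1]
grip_width: 0.0857
finger_force: 0.0
```

Emit:
move_arm([
  [0, 0, 0, 0],
  [0, 0, 0, 0],
  [0, 0, 0, 0],
  [0, 0, 0, 0],
  [0, 0, 0, 0],
  [0, 0, 0, 0],
  [0, 0, 0, 0],
  [0, 0, 0, 0],
], gripper=0, newtons=35)

```text
clock: 22.75
position: [0.3872, -0.3269, 0.0238]
tool_rot: [3.141, 0.0, 1.568]
force: [-0.9, 2.0, 11.5]
grip_width: 0.0387
finger_force: 33.9
```

Run:
```python
from h import *
print(world('top',[[250+147.5*100/260-.5,180+129.5*100/260-.5]],.052))
```

```text
[[0.53243114 0.01116775 0.052     ]]
```

Emit:
move_arm([
  [0, 0, 50, 0],
  [0, 0, 105, 0],
  [25, 38, 118, 0],
  [55, 80, 118, 0],
  [85, 125, 118, 0],
  [115, 170, 118, 0],
  [145, 212, 118, 0],
  [175, 255, 118, 0],
  [205, 300, 118, 0],
  [223, 326, 118, 0],
  [223, 326, 118, 0],
  [223, 326, 118, 0],
])

```text
clock: 24.25
position: [0.6095, -0.0015, 0.1412]
tool_rot: [-3.141, 0.0, 1.567]
force: [0.0, -0.1, -1.3]
grip_width: 0.0386
finger_force: 36.3
```

Emit:
move_arm([
  [0, 0, -30, 0],
  [0, 0, -60, 0],
  [0, 0, -85, 0],
  [0, 0, -95, 0],
  [0, 0, -102, 0],
  [0, 0, -106, 0],
  [0, 0, -108, 0],
  [0, 0, -109, 0],
  [0, 0, -109, 0],
  [0, 0, -109, 0],
])

```text
clock: 25.5
position: [0.6101, -0.0008, 0.0325]
tool_rot: [3.141, -0.0, 1.568]
force: [0.3, 0.0, -0.8]
grip_width: 0.0389
finger_force: 36.3
```

Emit:
move_arm([
  [0, 0, -0.7, 0],
  [0, 0, -0.7, 0],
  [0, 0, -0.7, 0],
])

```text
clock: 25.88
position: [0.6102, -0.0008, 0.0319]
tool_rot: [3.141, -0.0, 1.568]
force: [-2.0, 0.7, 6.0]
grip_width: 0.0384
finger_force: 37.0
```

Emit:
move_arm([
  [0, 0, 0, 0],
  [0, 0, 0, 0],
  [0, 0, 0, 0],
  [0, 0, 0, 0],
  [0, 0, 20, 0],
  [0, 0, 60, 0],
  [0, 0, 110, 0],
  [0, 0, 110, 0],
], gripper=0.65)

```text
clock: 26.88
position: [0.6119, -0.0009, 0.1466]
tool_rot: [3.135, -0.001, 1.567]
force: [0.9, 0.0, 0.1]
grip_width: 0.0557
finger_force: 0.0
```

Emit:
move_arm([
  [2, -50, 9, 0],
  [4, -100, 9, 0],
  [6, -150, 9, 0],
  [8, -200, 9, 0],
  [10, -250, 9, 0],
  [11, -300, 9, 0],
  [11, -335, 9, 0],
  [11, -335, 9, 0],
  [11, -335, 9, 0],
  [11, -335, 9, 0],
], gripper=1)

```text
clock: 28.12
position: [0.6215, -0.3344, 0.1508]
tool_rot: [3.141, -0.001, 1.569]
force: [-0.5, -0.1, -0.3]
grip_width: 0.0854
finger_force: 0.0
```

Run:
```python
from h import *
im=grab_frame('scene'); im2=grab_frame('top')
b=im2[130:290,250:410]; s=im[180:280,90:190]; s2=im[220:320,210:310]
cv2.imwrite('pics/b5.png',np.hstack([cv2.resize(x,(260,260),interpolation=2) for x in(b,s,s2)]))
s=monitor.observe(); print(s['position'],s['tool_rot'])
```

```text
[ 0.62138011 -0.33472747  0.1508031 ] [ 3.14146136e+00 -2.74535629e-04  1.56908107e+00]
```

View pics/b5.png

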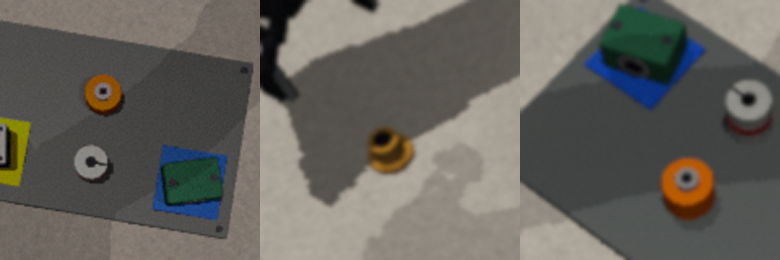

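The encoder stands upright behind the coupling (crop (103,93) against (92,162)), and the brass bushing is undisturbed. Grasping it by the barrel.

Emit:
move_arm([
  [0, 0, -50, 0],
  [0, -1, -90, 0],
  [0, -1, -115, 0],
  [0, -1, -127, 0],
  [0, -1, -127, 0],
  [0, -1, -127, 0],
])

```text
clock: 28.98
position: [0.6217, -0.3371, 0.0249]
tool_rot: [3.14, 0.001, 1.568]
force: [-0.6, 0.1, 0.4]
grip_width: 0.0855
finger_force: 0.0
```

Emit:
move_arm([
  [0, 0, 0, 0],
  [0, 0, 0, 0],
  [0, 0, 0, 0],
  [0, 0, 0, 0],
  [0, 0, 0, 0],
  [0, 0, 0, 0],
  [0, 0, 0, 0],
  [0, 0, 0, 0],
  [0, 0, 0, 0],
], gripper=0)

```text
clock: 30.1
position: [0.6211, -0.3368, 0.0239]
tool_rot: [3.141, 0.0, 1.568]
force: [-1.5, 1.8, 5.6]
grip_width: 0.0247
finger_force: 34.1
```

Emit:
move_arm([
  [0, 0, 50, 0],
  [0, 0, 105, 0],
  [-22, 48, 118, 0],
  [-44, 96, 118, 0],
  [-66, 145, 118, 0],
  [-88, 195, 118, 0],
  [-107, 240, 118, 0],
  [-107, 240, 118, 0],
  [-107, 240, 118, 0],
  [-107, 240, 118, 0],
])

```text
clock: 31.35
position: [0.5143, -0.0979, 0.1416]
tool_rot: [3.141, 0.0, 1.566]
force: [0.4, -0.5, -0.4]
grip_width: 0.0244
finger_force: 34.7
```

Emit:
move_arm([
  [0, 0, -30, 0],
  [0, 0, -55, 0],
  [0, 0, -66, 0],
  [0, 0, -69, 0],
  [0, 0, -71, 0],
  [0, 0, -71, 0],
  [0, 0, -71, 0],
  [0, 0, -71, 0],
])

```text
clock: 32.35
position: [0.5142, -0.0967, 0.0709]
tool_rot: [3.141, 0.0, 1.568]
force: [0.4, -0.6, -0.5]
grip_width: 0.0243
finger_force: 34.7
```

Run:
```python
from h import *
im=grab_frame('scene'); s2=im[190:290,200:320]
cv2.imwrite('pics/b6.png',cv2.resize(s2,None,fx=4,fy=4,interpolation=2))
```

```text
(no output)
```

View pics/b6.png

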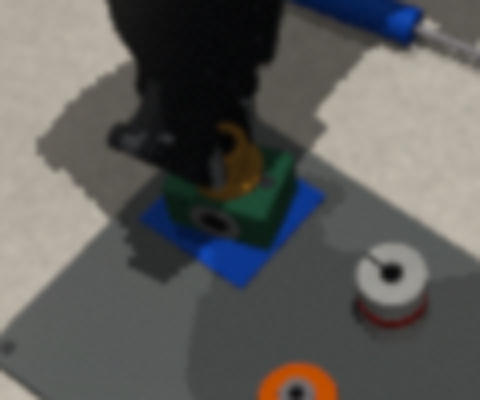

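The bushing is upright, just above the middle of the block's top (crop (235,165)). Lowering the last 1 mm and releasing.

Emit:
move_arm([
  [0, 0, -1, 0],
  [0, 0, -1, 0],
  [0, 0, -1, 0],
])

```text
clock: 32.78
position: [0.5141, -0.0968, 0.0699]
tool_rot: [3.141, -0.0, 1.568]
force: [-1.2, 0.3, 7.2]
grip_width: 0.0246
finger_force: 35.6
```

Emit:
move_arm([
  [0, 0, 0, 0],
  [0, 0, 0, 0],
  [0, 0, 0, 0],
  [0, 0, 0, 0],
  [0, 0, 20, 0],
  [0, 0, 60, 0],
  [0, 0, 110, 0],
  [0, -50, 110, 0],
  [0, -100, 110, 0],
  [0, -150, 110, 0],
  [0, -200, 110, 0],
  [0, -200, 110, 0],
], gripper=1)

```text
clock: 34.28
position: [0.5127, -0.3009, 0.1795]
tool_rot: [-3.141, 0.002, 1.563]
force: [0.4, 1.0, -0.1]
grip_width: 0.0854
finger_force: 0.0
```

Run:
```python
from h import *
im=grab_frame('scene'); im2=grab_frame('top')
cv2.imwrite('pics/b7.png',np.hstack([cv2.resize(x,(400,400),interpolation=2) for x in(im2[130:290,250:410],im[190:350,210:370])]))
```

```text
(no output)
```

View pics/b7.png

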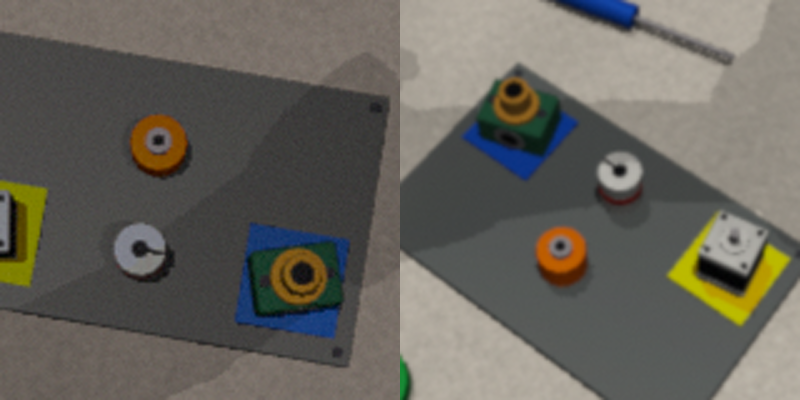

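Everything is upright. The brass dot is at crop (302,273), the coupling at (140,249) and the encoder at (158,140). Checking the numbers, then handing in.

Run:
```python
from h import *
P=lambda x,y,z: world('top',[[250+(x+.5)*.4-.5,130+(y+.5)*.4-.5]],z)[0]
b,c,e=P(302,273,.071),P(140,249,.052),P(158,140,.043)
print(b,c,e,np.linalg.norm((c-e)[:2]))
ok=np.hypot(*(b-[.5137,-.0954,0])[:2])<.006 and .07<np.linalg.norm((c-e)[:2])<.086
if ok: print(bot.job_done())
```

```text
[ 0.51361401 -0.09546555  0.071     ] [0.53244924 0.01206925 0.052     ] [ 0.60954539 -0.00063784  0.043     ] 0.07813632804235113
the job is handed in; nothing more can be done
None
```

The drive kit is set out as asked, in order, and the job is handed in at about 34 s on the robot's clock. In the last pictures all five parts are upright, coupling to encoder is 78 mm centre to centre, and the bushing is within about 1 mm of the block's centre. I planned no move near the white bushing, but didn't re-measure it at the end; the hand-in call gave no verdict.

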